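# Load the bench roll dispenser from the stock rack

### The job

Load the bench dispenser: take the four rolls from the plywood stock rack and stand each one on edge in the cradle whose slot is made for its width, so that it drops fully home and rests upright on that cradle's two rollers. Keep the rolls on edge throughout, never tipped over or laid flat, and leave them at rest.

Things in the scene. Friction and masses are not known exactly. Their poses are not given: they have to be found in the camera images.
- masking_tape: the masking tape: cream-coloured roll, by far the largest, 102 mm diameter, 25 mm wide. Loose, on edge in any slot of the stock rack. Origin at its centre; body y is the roll's axis (horizontal while it stands), x and z turn with it as it rolls. Treat its hole as filled. Pinch it from above across its width, near its top.
- black_tape: the black insulating tape: 66 mm diameter, 18 mm wide. Loose, on edge in any slot of the stock rack. Origin at its centre; body y is the roll's axis (horizontal while it stands), x and z turn with it as it rolls. Treat its hole as filled. Pinch it from above across its width, near its top.
- amber_tape: the narrow amber tape: 60 mm diameter, 12 mm wide. Loose, on edge in any slot of the stock rack. Origin at its centre; body y is the roll's axis (horizontal while it stands), x and z turn with it as it rolls. Treat its hole as filled. Pinch it from above across its width, near its top.
- solder_reel: the solder reel: wide reel with two yellow rims of 55 mm diameter and silvery wire wound between them, 40 mm over the rims. Loose, on edge in any slot of the stock rack. Origin at its centre; body y is the roll's axis (horizontal while it stands), x and z turn with it as it rolls. Pinch it from above across its width, near its top, against the outer faces of the two rims.
- cradle_25: cradle made for a roll 25 mm wide and 102 mm in diameter: grey moulding 118 (x) x 63 (y) x 34 mm, fixed in the tray. Slot along x through its middle, 31 mm wide, mouth flaring to 45 mm over the top 10 mm; two white rollers across its dark floor. Origin: centre of its underside, z up. A seated roll has its axis along y and its centre 59 mm straight above the origin.
- cradle_18: cradle made for a roll 18 mm wide and 66 mm in diameter: grey moulding 118 (x) x 63 (y) x 34 mm, fixed in the tray. Slot along x through its middle, 24 mm wide, mouth flaring to 38 mm over the top 10 mm; two white rollers across its dark floor. Origin: centre of its underside, z up. A seated roll has its axis along y and its centre 41 mm straight above the origin.
- cradle_12: cradle made for a roll 12 mm wide and 60 mm in diameter: grey moulding 118 (x) x 63 (y) x 34 mm, fixed in the tray. Slot along x through its middle, 18 mm wide, mouth flaring to 32 mm over the top 10 mm; two white rollers across its dark floor. Origin: centre of its underside, z up. A seated roll has its axis along y and its centre 38 mm straight above the origin.
- cradle_40: cradle made for a roll 40 mm wide and 55 mm in diameter: grey moulding 118 (x) x 63 (y) x 34 mm, fixed in the tray. Slot along x through its middle, 46 mm wide, mouth flaring to 60 mm over the top 10 mm; two white rollers across its dark floor. Origin: centre of its underside, z up. A seated roll has its axis along y and its centre 35.5 mm straight above the origin.
- dispenser_tray: the dispenser's fixed aluminium tray, 130 (x) x 276 (y) x 6 mm, origin at the centre of its underside. Four cradles of the same outer size but different slots stand in it side by side along y at 66 mm pitch, in changing order, a toothed steel cutter strip on each one's -x side. Tray and stock rack stand one behind the other on the surface, either in front, each turned up to 0.15 rad.
- stock_rack: plywood rack 112 (x) x 256 (y) x 34 mm, fixed, origin at the centre of its underside: five low dividers 6 mm thick at 62 mm pitch along y make four equal slots along x (centres at y = -93, -31, 31, 93 mm); two steel rods run across all of them. A roll stands in the middle of each, its axis along y, within a few mm.
There are look-alikes about, which are no part of the job. Leave any red look-alike of the solder_reel alone.

How it is judged:
By the outcome, as a careful person would: the job done as asked, in the order asked, and still so for the second after the job is handed in, with the robot touching nothing.
It also fails if it takes over 109 s, if anything falls off the work surface, if the arm or the gripper's body presses on something with over 40 N, if the wrist force passes 120 N, or if a joint passes its speed limit or range.

### The arm

A 7-joint arm with a two-finger parallel gripper is mounted at the origin on a cart in front of the work surface, level with it; the furniture and walls round the work are solid. World frame = base frame: x ahead of the robot, y to its left, z up, the work surface at z = 0. Lengths are in m, angles in degrees, forces in N, time in s.
With the tool pointing down it reaches from about 0.35 to 0.775 m from the base axis. Payload 3.1 kg.
Tool frame: the origin (TCP) lies on the centre line of the jaws, within the pads' length; the fingertips stand 17 mm ahead of it and the grasp point (between the pads) lies 2 mm behind it (robot.tip_reach is the distance from the TCP to the fingertips, in m); z points along the fingers, y is the line along which they close (so a half turn about z gives the same grasp; the last joint's range is limited). The gripper opens to 85 mm and grips with 20 to 120 N. Pads are 22 mm wide; open, the fingers measure 114 mm over their backs; the gripper's body (76 mm by 85 mm) begins 54 mm behind the grasp point. The pads swing forward as they close: fully open they stand 13 mm farther back than shut.
Start: joints at [-67.363, 17.813, 0.802, 86.603, -0.252, 75.585, -1.558], TCP at [0.233, 0.498, 0.248] pointing down, gripper open.
Joint ranges: [-154.91, 154.91], [-16.99, 109.72], [-72.82, 74.43], [7.12, 147.25], [-82.49, 262.49], [11.32, 116.49], [-174.64, 174.64]. Speed limits (degrees/s): [159.86, 159.86, 180, 180, 180, 180, 180].

### API

Orientations are given as [roll, pitch, yaw] about the fixed x, y, z axes, in that order (R = Rz(yaw) Ry(pitch) Rx(roll)).
In Python, from station import robot, fingers, vision, workorder, recognise gives the robot as it stands. Calls block until the motion is done:
- robot.move_to(position, orientation): joint-space move of the TCP to a pose.
- robot.line_to(position, orientation=None, velocity=0.15, f_stop=None): straight line of the TCP; orientation=None keeps the orientation; velocity is the mean speed in m/s. With f_stop (N) it stops when the force on the tool has changed by that much, and returns True; else False.
- robot.move_j(angles): joint-space move.
- fingers.gripper_to(opening, force=None): opening from 0.0 (shut) to 1.0 (fully open); force is the grip in N (None keeps the last); returns when the fingers have stopped.
- robot.pause(seconds).
- robot.inverse_kinematics(position, orientation): joint angles nearest the present ones, or None.
- vision.grab_frame(name): name is "side" or "top"; returns the picture (420x560x3 uint8, red, green, blue); there is no depth.
- vision.calibration(name): a dict with "mtx" (3x3 intrinsics, pixels), "extrinsics" (4x4, takes a point from world to camera coordinates). Camera axes: x right, y up, looking along -z (the intrinsics and any distortion apply to the point x, -y, -z); pixel columns grow to the right and rows downward; lengths in m; the calibration is good to about 2 mm. A picture is of the moment at which its call begins. calibration takes no time and is no camera call.
A pose or a line that the arm cannot do raises robot.PlanningError and nothing moves.
- workorder.close_job(): hands the job in; it is judged then, once.
Trained networks look in the newest picture that a camera, given by its name, has taken for a name from the list of things; names that differ only in an ending like _2 or _b are one class to them, and where a whole thing is asked for, a point or a joint stands for the part that bears it (a point fixed in the world has none). Each returns a list of dicts, best first, with "p" (0 to 1); they miss things now and then, are a little off and sometimes report something else, mostly with a low value. They report only what shows in the picture. A call takes as long as a camera call. They do not tell look-alikes from the thing itself.
- recognise(label, camera): "rect" ([centre column, centre row, width, height] in pixels, round what is visible of it).
Readings, each from a call of its own:
- robot.current_time_s(): time.
- robot.current_joint_positions(): joint angles.
- robot.current_dq(): joint speeds.
- robot.current_joint_torque(): joint torques, N m.
- robot.current_tool_pos(): TCP position.
- robot.current_eef_rot(): TCP orientation.
- robot.current_contact_force(): force on the tool from outside, world axes, zero at the start.
- robot.current_torque(): the same for the moment, N m.
- robot.current_finger_gap(): opening from 0.0 (shut) to 1.0 (fully open).
- robot.current_gripper_force(): force on a finger pad.
Only numpy, scipy, OpenCV 4.12 (cv2) and the standard library are available. Lean on these libraries where they do the work, as an engineer would, in place of code of your own. Each camera call takes 0.05 s, during which the arm holds its last target. There are 200 camera calls.

## Working session

There is one attempt and no reset: what is moved stays moved. The work goes in short steps, each a Python script; the robot and the scene stay as the last script left them, time stands still between calls to the robot, and variables do not carry over. Pictures are saved under pics/ and viewed, at most 14 in all, crops included, and the job is handed in when it is done.

```bash
mkdir -p pics; ls; python3 - <<'E'
from station import robot, fingers, vision, workorder, recognise
import cv2
for n in ("top","side"):
    f=vision.grab_frame(n); cv2.imwrite(f"pics/{n}0.png",cv2.resize(f[:,:,::-1],(800,600),interpolation=cv2.INTER_CUBIC))
    c=vision.calibration(n); print(n,c)
    for l in ["masking_tape","black_tape","amber_tape","solder_reel","cradle_25","cradle_18","cradle_12","cradle_40","dispenser_tray","stock_rack"]:
        print(l,[([round(float(x)) for x in d["rect"]],round(float(d["p"]),2)) for d in recognise(l,n)])
print(robot.current_time_s(),robot.current_eef_rot())
E
```

```text
pics
top {'mtx': array([[496.05687215,   0.        , 281.86467421],
       [  0.        , 496.05687215, 212.709972  ],
       [  0.        ,   0.        ,   1.        ]]), 'extrinsics': array([[-0.05412485, -0.99851462,  0.00624889, -0.13200227],
       [ 0.97831344, -0.05177473,  0.2005547 , -0.54836034],
       [-0.19993326,  0.01696836,  0.97966258, -0.8839074 ],
       [ 0.        ,  0.        ,  0.        ,  1.        ]])}
masking_tape [([225, 170, 20, 59], 0.76), ([320, 162, 28, 32], 0.68)]
black_tape [([261, 169, 14, 34], 0.67)]
amber_tape [([291, 165, 12, 29], 0.48)]
solder_reel [([377, 185, 27, 36], 0.92), ([322, 160, 29, 25], 0.88)]
cradle_25 [([265, 266, 45, 64], 0.89), ([230, 272, 39, 64], 0.89), ([333, 255, 47, 70], 0.81), ([299, 262, 40, 66], 0.69)]
cradle_18 [([265, 266, 45, 64], 0.89), ([230, 272, 39, 64], 0.89), ([333, 255, 47, 70], 0.81), ([299, 262, 40, 66], 0.69)]
cradle_12 [([265, 266, 45, 64], 0.89), ([230, 272, 39, 64], 0.89), ([333, 255, 47, 70], 0.81), ([299, 262, 40, 66], 0.69)]
cradle_40 [([265, 266, 45, 64], 0.89), ([230, 272, 39, 64], 0.89), ([333, 255, 4
[... 677 characters left out ...]
 [([245, 213, 26, 28], 0.93)]
solder_reel [([301, 191, 25, 21], 0.88), ([258, 200, 32, 24], 0.69)]
cradle_25 [([311, 265, 67, 48], 0.66), ([335, 228, 64, 40], 0.65), ([298, 290, 76, 54], 0.58), ([324, 246, 67, 40], 0.56)]
cradle_18 [([311, 265, 67, 48], 0.66), ([335, 228, 64, 40], 0.65), ([298, 290, 76, 54], 0.58), ([324, 246, 67, 40], 0.56)]
cradle_12 [([311, 265, 67, 48], 0.66), ([335, 228, 64, 40], 0.65), ([298, 290, 76, 54], 0.58), ([324, 246, 67, 40], 0.56)]
cradle_40 [([311, 265, 67, 48], 0.66), ([335, 228, 64, 40], 0.65), ([298, 290, 76, 54], 0.58), ([324, 246, 67, 40], 0.56)]
dispenser_tray []
stock_rack [([231, 238, 108, 86], 0.84)]
1.1 [1.79999490e+02 2.63173019e-03 1.54980296e+02]
```

View pics/top0.png

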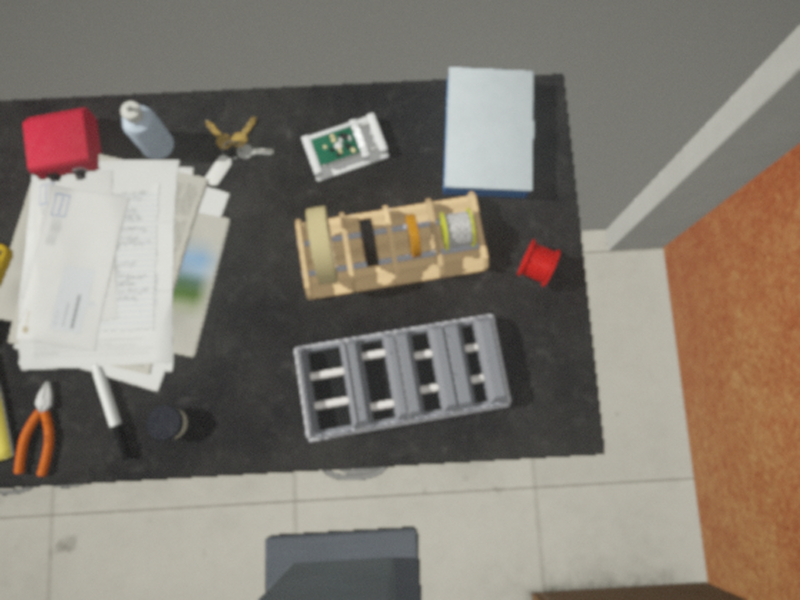

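View pics/side0.png

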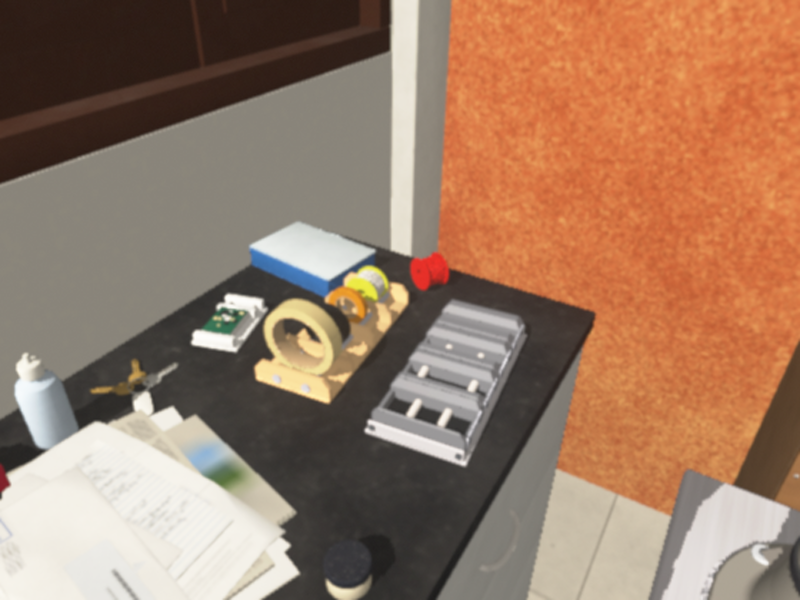

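The top view shows the rack at (395,245) in the 800×600 picture. Its rolls, left to right, are masking, black, amber and solder. The dispenser is at (400,378) and its widest slot is on the left. The red reel at (540,262) is the look-alike. I'll zoom in for edges.

```bash
python3 - <<'E'
from station import vision
import cv2
t=vision.grab_frame("top")[:,:,::-1]; s=vision.grab_frame("side")[:,:,::-1]
cv2.imwrite("pics/t.png",t);cv2.imwrite("pics/s.png",s)
def crop(im,c0,r0,w,h,k,name):
    o=cv2.resize(im[r0:r0+h,c0:c0+w],None,fx=k,fy=k,interpolation=cv2.INTER_CUBIC)
    for c in range(0,w,10): cv2.putText(o,str(c0+c),(c*k,8),0,.3,(0,255,255),1); cv2.line(o,(c*k,10),(c*k,14),(0,255,255),1)
    for r in range(0,h,10): cv2.putText(o,str(r0+r),(0,r*k+4),0,.3,(0,255,255),1)
    cv2.imwrite("pics/"+name,o)
crop(t,200,215,160,100,5,"tc1.png")
crop(t,200,128,150,86,5,"tc2.png")
crop(s,250,205,130,120,5,"sc1.png")
E
```

```text
(no output)
```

View pics/tc1.png

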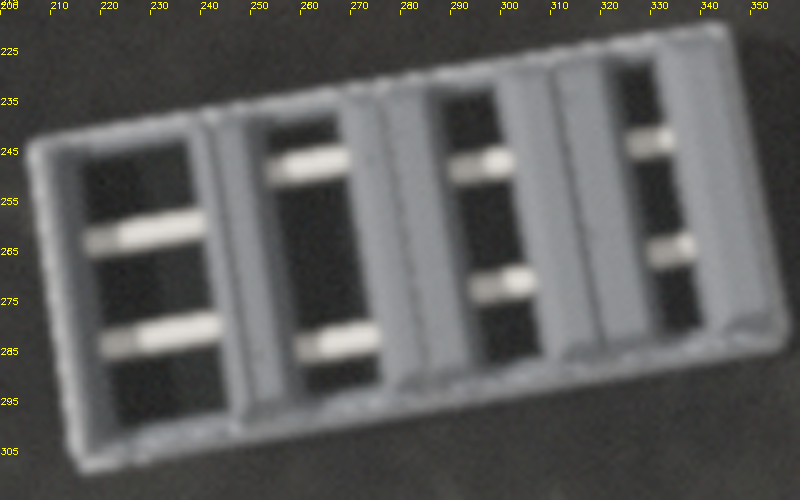

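View pics/tc2.png

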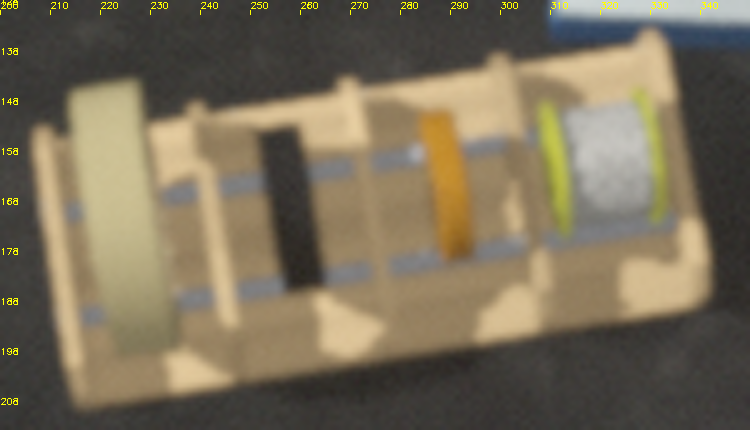

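View pics/sc1.png

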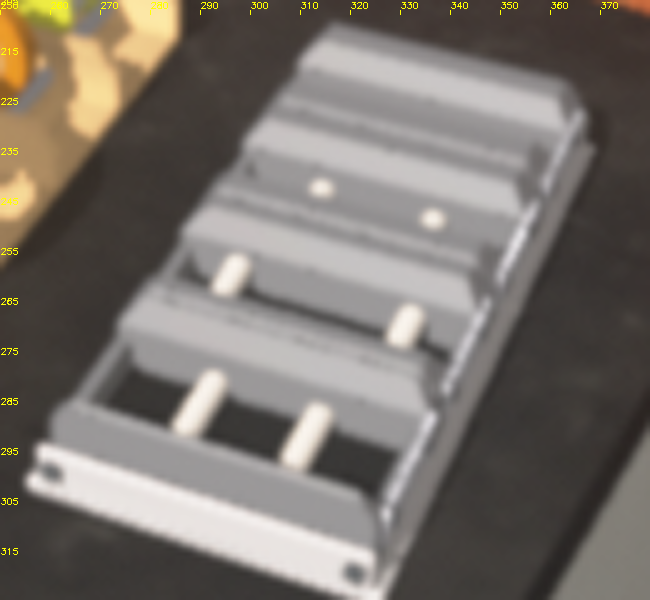

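The top crops give the cradle order, left to right from +y: 40, 25, 18, 12. The roller spacing agrees. I'll fit the tray from its outline corners and the rolls from their silhouette boxes in both views, then check the result with an overlay.

```bash
cat > geo.py <<'E'
import numpy as np
from station import vision
C={n:vision.calibration(n) for n in("top","side")}
def proj(n,P):
    P=np.atleast_2d(P); E=C[n]["extrinsics"]; q=P@E[:3,:3].T+E[:3,3]
    q=q*[1,-1,-1]; u=q@C[n]["mtx"].T; return u[:,:2]/u[:,2:]
def Rz(a): return np.array([[np.cos(a),-np.sin(a),0],[np.sin(a),np.cos(a),0],[0,0,1]])
def place(p,L): # p = x,y,yaw
    return np.atleast_2d(L)@Rz(p[2]).T+[p[0],p[1],0]
def cyl(c,yaw,D,w):
    a=np.linspace(0,2*np.pi,73); s=[[D/2*np.cos(t),e*w/2,D/2*np.sin(t)] for e in(-1,1) for t in a]
    return np.array(s)@Rz(yaw).T+c
DIM=dict(masking_tape=(.102,.025),black_tape=(.066,.018),amber_tape=(.060,.012),solder_reel=(.055,.040))
E
cat > fit.py <<'E'
from geo import *
import cv2
from scipy.optimize import least_squares
# tray block corners (top face of cradle row 118 x 261)
K=np.array([[59,130.5],[59,-130.5],[-59,130.5],[-59,-130.5]])/1000
top=np.array([[206,243],[345,219.5],[217,309],[357,284.5]])
f=lambda p:(proj("top",place(p[:3],np.c_[K,np.full(4,.040)]))-top).ravel()
r=least_squares(f,[.45,-.15,0]);T=r.x;print("tray",T,r.fun.round(1))
R=np.array([[56,128],[56,-128],[-56,128],[-56,-128]])/1000
rt=np.array([[208,153],[331,134],[216,209],[341,187]])
f=lambda p:(proj("top",place(p,np.c_[R,[.034,.034,.015,.015]]))-rt).ravel()
r=least_squares(f,[.6,-.15,0]);S=r.x;print("rack",S,r.fun.round(1))
B={"masking_tape":((213.6,236.4,143.6,199),(184.5,None,209.6,None)),
"black_tape":((251.4,265,152.4,186.2),(None,244,210.5,None)),
"amber_tape":((283.6,294.6,149.8,180),(230,258,199.5,None)),
"solder_reel":((308,333.4,145.2,175.6),(241,273,187,None))}
Q={}
for k,bb in B.items():
    def f(c):
        o=[]
        for n,b in zip(("top","side"),bb):
            u=proj(n,cyl(c,S[2],*DIM[k]));e=[u[:,0].min(),u[:,0].max(),u[:,1].min(),u[:,1].max()]
            o+=[x-y for x,y in zip(e,b) if y is not None]
        return o
    r=least_squares(f,[.6,-.1,.05],diff_step=1e-4,x_scale=.1);Q[k]=r.x
    print(k,r.x.round(4),"in rack",((r.x-[S[0],S[1],0])@Rz(S[2])).round(4),np.round(r.fun,1))
for n,(c0,r0,w,h),fn in(("top",(200,128,160,190),"ot.png"),("side",(170,170,210,160),"os.png")):
    k=4 if n=="side" else 3; k= 3.15 if n=="top" else 3.75
    im=cv2.imread("pics/%s.png"%n[0]);o=cv2.resize(im[r0:r0+h,c0:c0+w],None,fx=k,fy=k,interpolation=cv2.INTER_CUBIC)
    def L(P,col,cl=False): cv2.polylines(o,[np.int32(np.round((proj(n,P)-[c0,r0]+.5)*k))],cl,col,1)
    sw={99:.060,33:.045,-33:.038,-99:.032}
    for y,m in sw.items():
        for s in(-1,1):
            L(place(T,[[-.059,y/1e3+s*.0315,.04],[.059,y/1e3+s*.0315,.04]]),(0,0,255))
            L(place(T,[[-.059,y/1e3+s*m/2,.04],[.059,y/1e3+s*m/2,.04]]),(0,255,0))
            L(place(T,[[-.059,y/1e3+s*(m/2-.007),.03],[.059,y/1e3+s*(m/2-.007),.03]]),(255,255,0))
    L(place(T,[[.065,.138,.006],[.065,-.138,.006],[-.065,-.138,.006],[-.065,.138,.006]]),(255,0,255),True)
    for y in(-124,-62,0,62,124): L(place(S,[[-.056,y/1e3,.034],[.056,y/1e3,.034]]),(255,0,0))
    L(place(S,[[.056,.128,0],[.056,-.128,0],[-.056,-.128,0],[-.056,.128,0]]),(255,0,255),True)
    for q in Q:
        u=cyl(Q[q],S[2],*DIM[q]);L(u[:73],(0,0,255));L(u[73:],(0,255,0))
    cv2.imwrite("pics/"+fn,o)
E
python3 fit.py
```

```text
tray [ 0.44578836 -0.15553707  0.11735435] [ 2.6  1.7 -1.8  2.3  0.6 -2.  -1.5 -1.7]
rack [ 0.63330782 -0.15132639  0.11722636] [-1.9 -0.   1.5 -1.6 -0.6  0.3  1.1  1.1]
masking_tape [ 0.6256 -0.057   0.0631] in rack [0.0034 0.0945 0.0631] [-0.1 -0.2 -0.  -0.4  0.5  0.1]
black_tape [ 0.6337 -0.1192  0.0432] in rack [0.0041 0.0319 0.0432] [-0.9  0.2 -1.4 -0.2  1.7  0.6]
amber_tape [ 0.6391 -0.1805  0.0404] in rack [ 0.0024 -0.0297  0.0404] [-0.3  0.1 -0.8  0.3  0.3  0.3  0.2]
solder_reel [ 0.6475 -0.2438  0.0322] in rack [ 0.0033 -0.0935  0.0322] [-0.1 -0.1 -0.3 -0.   1.2 -0.7  0.1]
```

View pics/ot.png

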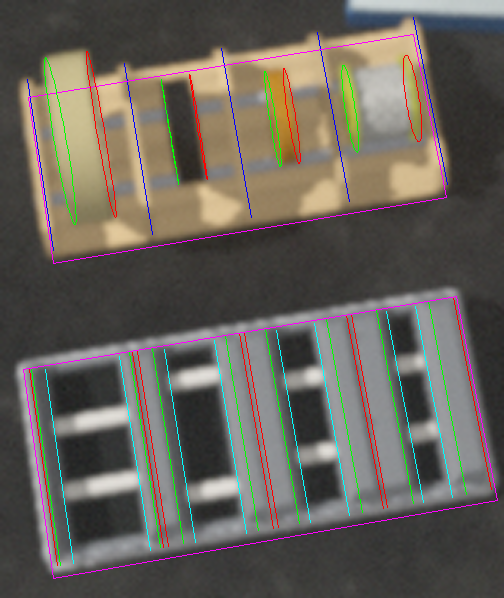

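View pics/os.png

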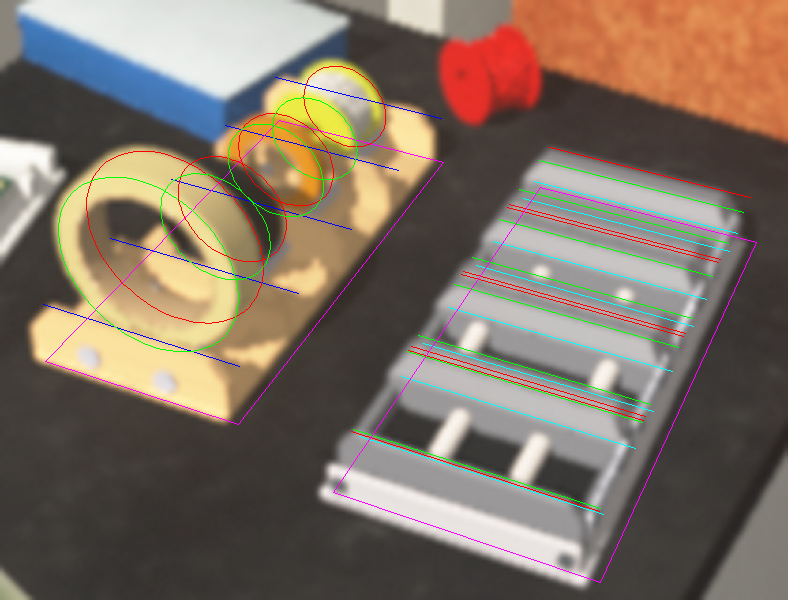

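The overlay agrees with the top view to about 1 px. The cradle seams at (134,353), (241,337) and (350,321) fall on the model lines. In the side view the tray is off by about 3 px. I'll refit it jointly from both views with the tray rim height free, and the rack from its rods and outline.

```bash
cat > fit2.py <<'E'
from geo import *
from scipy.optimize import least_squares
def ld(n,a,b,q):
    A,B=proj(n,[a,b]);d=(B-A)/np.linalg.norm(B-A);v=np.atleast_2d(q)-A;return v[:,0]*d[1]-v[:,1]*d[0]
K=np.array([[65,138],[65,-138],[-65,138],[-65,-138]])/1000
top=np.array([[206,243],[345,219.5],[217,309],[357,284.5]])
st=np.array([[257.5,294],[325.5,316.7],[366.6,228]]);sb=np.array([[255.9,302],[326.5,326.8],[368.8,235]])
seam={.066:[[242.4,240]],0:[[276.4,235]],-.066:[[311.2,230],[320,284]]}
def f(p,use="ts"):
    o=[]
    if "t" in use:
        o+=list((proj("top",place(p[:3],np.c_[K,np.full(4,p[3])]))-top).ravel())
        for y,q in seam.items(): o+=list(ld("top",*place(p[:3],[[-.059,y,.04],[.059,y,.04]]),q))
    if "s" in use:
        I=[0,2,3]
        o+=list((proj("side",place(p[:3],np.c_[K[I],np.full(3,p[3])]))-st).ravel())
        o+=list((proj("side",place(p[:3],np.c_[K[I],np.zeros(3)]))-sb).ravel())
    return o
for u in("t","s","ts"):
    r=least_squares(f,[.45,-.15,.1,.02],args=(u,),bounds=([.3,-.4,-.2,.0],[.6,.1,.2,.045]));print(u,r.x.round(4),np.round(r.fun,1))
E
python3 fit2.py
```

```text
t [ 0.4491 -0.1554  0.1164  0.0089] [ 0.5 -0.2 -0.8  0.1 -1.   0.2  0.2  0.1  0.1  0.4 -0.3  0.9]
s [ 0.4523 -0.1557  0.124   0.0193] [-2.1  0.1  1.8  0.7  2.  -0.3 -0.3  0.1 -0.1 -1.2 -1.3  0.1]
ts [ 0.4504 -0.1553  0.1176  0.0193] [-0.3 -1.5 -0.3 -1.7 -1.7 -0.4  1.  -1.   0.1  0.4 -0.3  1.  -1.6  0.3
  2.1  1.3  3.2  0.3  0.1  0.4  0.3 -0.6 -0.2  0.7]
```

Tray fit is consistent: (0.450, −0.1555), yaw 0.118 rad. Top-only and side-only fits agree within 3 mm. Next is the rack yaw from its rods, then the IK check and the first pick (amber, whose neighbours stand low).

```bash
cat > job.py <<'E'
import numpy as np, cv2
from geo import place, DIM
from station import robot, fingers, vision, recognise
TRAY=(.4502,-.1554,.118)
CY=dict(solder_reel=.099,masking_tape=.033,black_tape=-.033,amber_tape=-.099)
# roll: x,y, TCP z at pick, expected rise of the centre from rack to cradle
PICK=dict(masking_tape=(.6256,-.057,.096,.003),black_tape=(.6337,-.1192,.060,.005),amber_tape=(.6391,-.1805,.057,.004),solder_reel=(.6475,-.2438,.058,.007))
UP=.20
def ori(yaw):
    y=np.degrees(yaw); y-=180*(FLIP); return [180,0,y]
FLIP=1
def pick(k,ryaw):
    x,y,z,_=PICK[k];w=DIM[k][1]; op=min(1,(w+.020)/.085)
    o=ori(ryaw)
    robot.move_to([x,y,UP],o); fingers.gripper_to(op)
    robot.line_to([x,y,z+.03],o,velocity=.2)
    s=robot.line_to([x,y,z],o,velocity=.06,f_stop=12)
    fingers.gripper_to(0,force=40)
    print(k,"stop",s,"tcp",np.round(robot.current_tool_pos(),4),"gap mm",round(robot.current_finger_gap()*85,1),"F",round(float(np.max(robot.current_gripper_force())),1))
    robot.line_to([x,y,UP],o,velocity=.2)
    print("lifted gap",round(robot.current_finger_gap()*85,1),"t",robot.current_time_s())
def put(k):
    x,y,_=place(TRAY,[0,CY[k],0])[0];o=ori(TRAY[2]);z=PICK[k][2]+PICK[k][3]
    robot.line_to([x,y,UP],o,velocity=.2)
    robot.line_to([x,y,z+.035],o,velocity=.2); robot.pause(.2)
    s=robot.line_to([x,y,z-.004],o,velocity=.05,f_stop=5)
    print("put stop",s,"tcp",np.round(robot.current_tool_pos(),4),"expected z",z,"F",np.round(robot.current_contact_force(),1))
    return s
def release(k):
    w=DIM[k][1]; fingers.gripper_to(min(1,(w+.016)/.085)); robot.pause(.2)
    p=robot.current_tool_pos(); robot.line_to([p[0],p[1],UP],velocity=.2)
    print("t",robot.current_time_s())
def shots(tag):
    a=vision.grab_frame("top")[:,:,::-1][120:315,195:360];b=vision.grab_frame("side")[:,:,::-1][165:335,175:385]
    f=lambda i:cv2.resize(i,(400,int(i.shape[0]*400/i.shape[1])),interpolation=cv2.INTER_CUBIC)
    a,b=f(a),f(b);h=max(len(a),len(b));P=lambda i:np.vstack([i,np.zeros((h-len(i),400,3),np.uint8)])
    cv2.imwrite(f"pics/{tag}.png",np.hstack([P(a),P(b)]))
E
python3 - <<'E'
from geo import *
import job
from station import robot
def unproj(u,z):
    c=C["top"];E=c["extrinsics"];d=np.linalg.inv(c["mtx"])@[*u,1];d=E[:3,:3].T@(d*[1,-1,-1]);o=-E[:3,:3].T@E[:3,3]
    return o+d*(z-o[2])/d[2]
for a,b in(((213.6,170.6),(304,156.6)),((218,191.6),(304,177))):
    A,B=unproj(a,.015),unproj(b,.015);print(A.round(3),B.round(3),np.arctan2(-(A-B)[0],(A-B)[1]))
for F in(0,1):
    job.FLIP=F
    for k in job.PICK: print(F,k,[None if q is None else np.round(q) for q in(robot.inverse_kinematics([*job.PICK[k][:2],z],job.ori(.11)) for z in(.2,.06))])
    print(np.round(robot.inverse_kinematics([*place(job.TRAY,[0,.099,0])[0][:2],.06],job.ori(.118))))
E
```

```text
[ 0.642 -0.029  0.015] [ 0.662 -0.213  0.015] 0.10798701037293074
[ 0.599 -0.037  0.015] [ 0.62  -0.21   0.015] 0.12132868204012391
0 masking_tape [array([-24.,  34.,  45.,  79., -24.,  77., -62.]), array([-26.,  43.,  47.,  88., -34.,  64., -54.])]
0 black_tape [array([-20.,  38.,  51.,  76., -29.,  79., -54.]), array([-21.,  47.,  51.,  85., -38.,  66., -47.])]
0 amber_tape [array([-15.,  41.,  53.,  72., -32.,  82., -48.]), array([-13.,  47.,  48.,  82., -36.,  67., -44.])]
0 solder_reel [array([ -9.,  46.,  57.,  66., -37.,  86., -42.]), array([ -7.,  50.,  48.,  76., -37.,  70., -40.])]
[-35.  24.  50. 118. -24.  49. -54.]
1 masking_tape [array([-15.,  31.,  30.,  79., -15.,  75., 111.]), array([-12.,  37.,  24.,  88., -17.,  59., 113.])]
1 black_tape [array([-13.,  34.,  36.,  76., -20.,  77., 120.]), array([-10.,  40.,  31.,  85., -22.,  61., 122.])]
1 amber_tape [array([ -9.,  38.,  42.,  72., -25.,  79., 127.]), array([ -6.,  43.,  33.,  81., -25.,  63., 128.])]
1 solder_reel [array([ -3.,  42.,  43.,  66., -27.,  82., 132.]), array([ -0.,  46.,  35.,  76., -27.,  66., 133.])]
[-25.  20.  36. 118. -16.  47. 118.]
```

```bash
sed -i 's/^FLIP=1/FLIP=0/' job.py; python3 - <<'E'
import job
job.pick("amber_tape",.115); job.put("amber_tape"); job.shots("a1")
E
```

```text
amber_tape stop False tcp [ 0.6394 -0.1807  0.0575] gap mm 11.1 F 42.1
lifted gap 11.2 t 7.0917
put stop True tcp [ 0.4619 -0.2533  0.0614] expected z 0.061 F [ 0.1 -0.9  2.9]
```

View pics/a1.png

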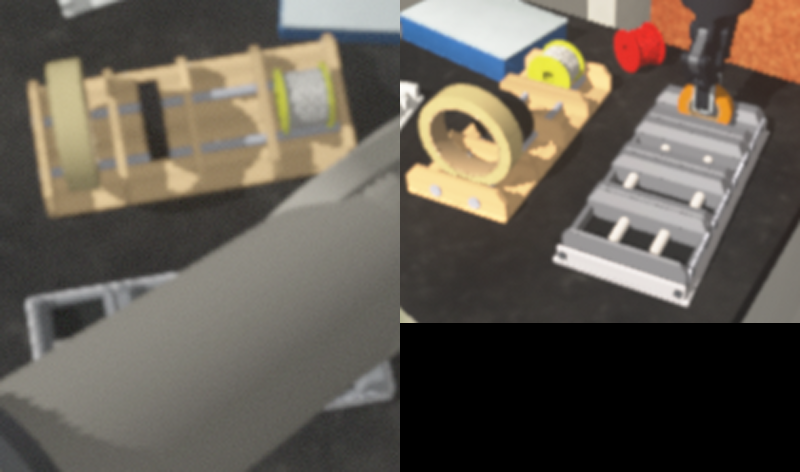

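The side half shows the amber roll held in the far slot, at (705,103) in the picture. The tool stopped 0.4 mm from the expected seated height, so the roll is home. I'll release it and move on to the solder reel.

```bash
python3 - <<'E'
import job
job.release("amber_tape")
job.pick("solder_reel",.115); job.put("solder_reel"); job.shots("a2")
E
```

```text
t 11.175
solder_reel stop False tcp [ 0.6478 -0.2434  0.0589] gap mm 38.9 F 42.2
lifted gap 38.8 t 14.8833
put stop True tcp [ 0.4386 -0.0568  0.0647] expected z 0.065 F [ 2.3  0.5 -0.2]
```

View pics/a2.png

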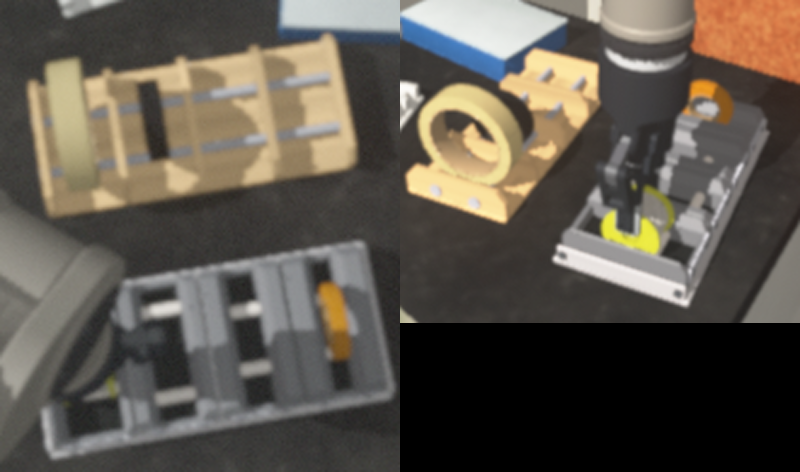

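Amber stands seated at (335,320) in the top half. The solder reel is in the wide slot at the expected height, at (630,230) in the side half. Black is next, then masking.

```bash
python3 - <<'E'
import job
job.release("solder_reel")
job.pick("black_tape",.115); s=job.put("black_tape"); job.shots("a3")
E
```

```text
t 19.3833
black_tape stop False tcp [ 0.634  -0.1195  0.0605] gap mm 17.5 F 41.1
lifted gap 17.4 t 23.05
put stop True tcp [ 0.4544 -0.1877  0.0646] expected z 0.065 F [ 2.  -0.6  0.6]
```

View pics/a3.png

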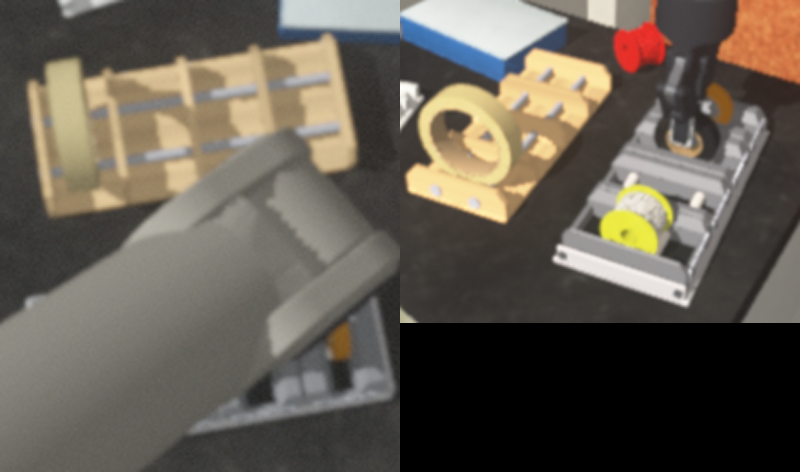

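The solder reel stands home at (638,222) and black is at its seated height in the third slot, at (685,135). Masking is the last roll.

```bash
python3 - <<'E'
import job
from station import robot
job.release("black_tape")
job.pick("masking_tape",.115); s=job.put("masking_tape")
if s:
    job.release("masking_tape"); robot.move_to([.35,.30,.25],[180,0,60])
    job.shots("a4"); print(robot.current_time_s())
else: job.shots("a4")
E
```

```text
t 27.1083
masking_tape stop False tcp [ 0.6259 -0.0571  0.0965] gap mm 24.4 F 40.2
lifted gap 24.1 t 30.3833
put stop True tcp [ 0.4463 -0.1223  0.0976] expected z 0.099 F [ 2.2 -0.5 -1. ]
t 34.025
35.725
```

View pics/a4.png

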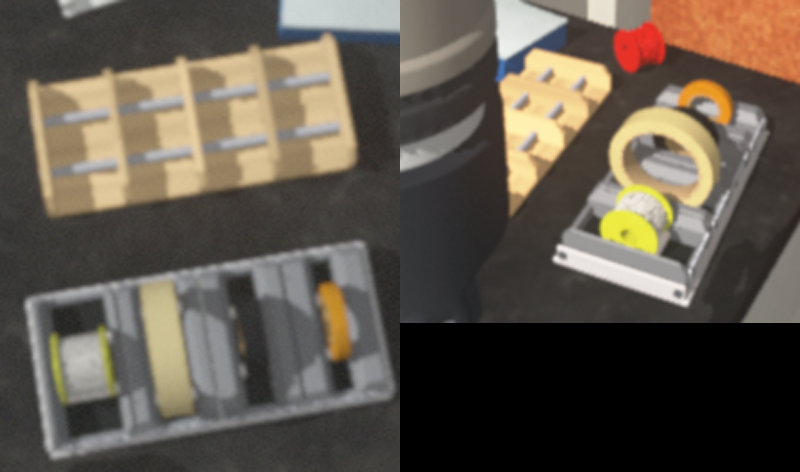

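All four rolls stand upright in their cradles. In the top half, solder is at (82,365), masking at (165,348), black at (250,330) and amber at (335,320). The rack is empty and the red reel is untouched.

```bash
python3 -c "
from station import robot, workorder
robot.pause(.5); print(workorder.close_job())"
```

```text
the job is handed in; nothing more can be done
None
```

All four rolls are upright in their matching cradles, each lowered to within about 1.5 mm of its expected seated height; I handed the job in at about 36 s, and no verdict came back.

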